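Stand the paddle stirrer in the draining jar

TASK

After the washing-up, put the stirrer with the flat rectangular paddle into the tall white jar to drain, leaving the other stirrer, with the forked end, where it lies. Pick it up by the two ends of its cross bar, lift it clear of the bench, ease your grip bit by bit so that it swings and hangs plumb, paddle down, and grip it firmly again. Then lower the paddle to the bottom of the jar before letting go, and leave the stirrer standing there.

Things in the scene. Friction and masses are not known exactly. Their poses are not given: they have to be found in the camera images.
- stirrer: Paddle stirrer, 0.2 kg, lying: black square cross bar 16 x 16 x 36 mm with flat ends, bare metal shaft 8 mm thick, flat paddle 32 wide, 50 long, 4 thick. 200 mm from bar to paddle end; weight 125 mm from bar. Origin: middle of the bar, 8 mm above bench; y along bar, -x to paddle. Held by the bar's ends: at 40 N stays slanted, at 20 to 10 N swings down, at 4 N plumb; eased abruptly may drop.
- stirrer_end (a point): The middle of the paddle's far edge, 200 mm from the cross bar: the lowest point of the stirrer when it hangs plumb.
- jar: Tall round white ceramic jar fixed to the bench: 68 mm outside, 60 mm inside diameter, rim 90 mm and inner floor 6 mm above the bench. Origin: centre of its underside, on the bench. z up. The wide low white dish (120 mm across, 40 mm high) is not the jar.
- anchor_stirrer: The other stirrer, to be left alone: same black cross bar, shaft and hub, but a forked (two-pronged) end 50 mm wide instead of the paddle. Origin and axes as for the paddle stirrer.

How it is judged:
By the outcome, as a careful person would: the job done as asked, in the order asked, and still so for the second after the job is handed in, with the robot touching nothing.
It also fails if it takes over 61 s, if anything falls off the work surface, if the arm or the gripper's body presses on something with over 40 N, if the wrist force passes 120 N, or if a joint passes its speed limit or range.

ROBOT

A 6-joint arm with a two-finger parallel gripper is mounted at the origin on the work surface. World frame = base frame: x ahead of the robot, y to its left, z up, the work surface at z = 0. Lengths are in m, angles in rad, forces in N, time in s.
With the tool pointing down it reaches from about 0.375 to 0.9 m from the base axis. Payload 3.1 kg.
Tool frame: the origin (TCP) lies between the finger pads; the fingertips stand robot.tip_extent ahead of it and the grasp point (between the pads) lies 3 mm ahead of it (robot.tip_extent is the distance from the TCP to the fingertips, in m); z points along the fingers, x is the direction in which the jaws open and shut, and the axes are right-handed (so a half turn about z gives the same grasp; the last joint's range is limited). The gripper opens to 87 mm and grips with 3 to 60 N. Pads are 19 mm wide; open, the fingers measure 117 mm over their backs; the gripper's body (75 mm by 190 mm) begins 51 mm behind the grasp point.
Start: joints at [1.165, 0.527, 1.433, -0, 1.181, -0.178], TCP at [0.14, 0.609, 0.206] pointing down, gripper open.
Joint ranges: [-3.08, 3.08], [-0.75, 2.2], [0.22, 2.44], [-1.43, 4.57], [0, 2.65], [-2.85, 2.85]. Speed limits (rad/s): [2.79, 2.79, 3.14, 3.14, 3.14, 3.14].

INTERFACE

Orientations are given as a unit quaternion [x, y, z, w].
In Python, from rig import robot, cams gives the robot as it stands.
- The arm moves only by the tool carry_out, never from a script. Its argument "steps" is a list of rows, each a list of 3 entries, a list of its own where there are three numbers: the shift along the world's x, y, z in cm, then the turn about the world's z in degrees, then the closure, from 0 (fully open) to 1 (shut). In form: [[[dx, dy, dz], spin, fingers], ...]. A call has 1 to 10 rows; each row shifts and turns the pose as measured when the row begins; what a row does not reach is not made up. A row lasts 1/10 s, in which the tool goes at most 50 mm and 8.59 degrees, less where a joint would pass 70% of its speed; a pose out of reach is approached as far as the arm can. A call with a gripper value outside its range is refused whole. The fingers move at their own pace and stop on an object; "squeeze" is the grip in N (left out, the last holds). Time passes only in rows, so rows that do not move let the fingers close. It gives the time, the measured TCP pose, the force and the opening at its end, in the units of the state.
- robot.get_obs(): the state, without advancing time (a new reading comes with each control period).
- cams.camera(name): name is "scene" or "top" or "wrist"; returns a dict with "pixels" (480x640x3 uint8, red, green, blue), "fx", "fy", "cx", "cy" (pixels), "k1" (the pictures are not rectified: a ray, as slopes to the right and down, at radius r is drawn at 1 + k1 r^2 times it, then the intrinsics apply), "eye" and "rotation" of the camera in the world. Camera axes: x right, y up, looking along -z (the intrinsics and any distortion apply to the point x, -y, -z); pixel columns grow to the right and rows downward; lengths in m; the calibration is good to about 2 mm. A picture is of the moment at which its call begins. There is no depth.
- robot.hand_in(): hands the job in, once; it reports no verdict.
The state is a dict: "time": time; "q": joint angles; "joint_velocities": joint speeds; "joint_torque": joint torques, N m; "position": TCP position; "tool_rot": TCP orientation; "ft_force": force on the tool from outside, world axes, zero at the start; "moment": the same for the moment, N m; "grip_width": finger opening in m.
Only numpy, scipy, OpenCV 4.12 (cv2) and the standard library are available. Lean on these libraries where they do the work, as an engineer would, in place of code of your own. Each camera call takes 0.05 s, during which the arm holds its last target. There are 200 camera calls.

## Working session

There is one attempt and no reset: what is moved stays moved. The work goes in short steps, Python scripts to look and compute and a tool call to move; the robot and the scene stay as the last step left them, time stands still between calls to the robot, and variables do not carry over. Pictures are saved under pics/ and viewed, about 8 in all and at most 12, crops included, and the job is handed in when it is done.

Besides the shell and the picture viewer there is one more tool, called after "Call:" by a JSON object that holds its "method" and its "body", one argument or row to a line. carry_out: Moves the arm, as the interface text tells. Its arguments: {"type":"object","properties":{"steps":{"type":"array"},"squeeze":{"type":"number"}},"required":["steps"]}

```bash
ls; mkdir -p pics
cat > h.py <<'E'
import numpy as np, cv2
from rig import robot, cams
def ray(c,u,v):
    K=np.array([[c['fx'],0,c['cx']],[0,c['fy'],c['cy']],[0,0,1]])
    x,y=(u-c['cx'])/c['fx'],(v-c['cy'])/c['fy']
    X,Y=x,y
    for _ in range(20):
        s=1+c['k1']*(X*X+Y*Y); X,Y=x/s,y/s
    return np.array(c['eye']),np.array(c['rotation'])@np.array([X,-Y,-1])
def onz(c,u,v,z):
    e,d=ray(c,u,v); return e+d*(z-e[2])/d[2]
def proj(c,p):
    q=np.array(c['rotation']).T@(np.array(p)-np.array(c['eye']))
    x,y=q[0]/-q[2],-q[1]/-q[2]; s=1+c['k1']*(x*x+y*y)
    return c['cx']+c['fx']*x*s,c['cy']+c['fy']*y*s
def snap(n,f):
    c=cams.camera(n); cv2.imwrite('pics/'+f,c['pixels'][:,:,::-1]); np.save('pics/'+f[:-4]+'.npy',c,allow_pickle=True); return c
def load(f): return np.load('pics/'+f+'.npy',allow_pickle=True).item()
E
python3 - <<'E'
from h import *
for n in('top','scene'):
    c=snap(n,n+'1.png'); print(n,c['eye'],c['fx'],c['k1'])
o=robot.get_obs(); print(o, robot.tip_extent)
E
```

```text
pics
top [ 0.42652373 -0.00721     0.94313779] 453.1148895451762 -0.11365708158766781
scene [1.16816305 0.49417498 0.83952838] 587.0068511672137 -0.1300196833362838
{'time': 0.1, 'q': array([ 1.16550345e+00,  5.28390301e-01,  1.43377443e+00, -7.58785442e-06,
        1.18139094e+00, -1.78517127e-01]), 'joint_velocities': array([ 0.00078945, -0.00170299, -0.00273148, -0.00022628,  0.00141082,
       -0.00140558]), 'joint_torque': array([-5.41009940e-04, -4.40984774e+01, -1.77150321e+01,  6.34813984e-02,
        5.34253882e-02, -5.70474117e-05]), 'position': array([0.14023084, 0.60835761, 0.20545893]), 'tool_rot': array([ 7.82570446e-01,  6.22561269e-01, -8.62733379e-04,  4.68033878e-04]), 'ft_force': array([-0.34225455,  0.33234485, -0.13048178]), 'moment': array([0.02949993, 0.02424752, 0.02106721]), 'grip_width': 0.08710404574465083} 0.022
```

View pics/top1.png

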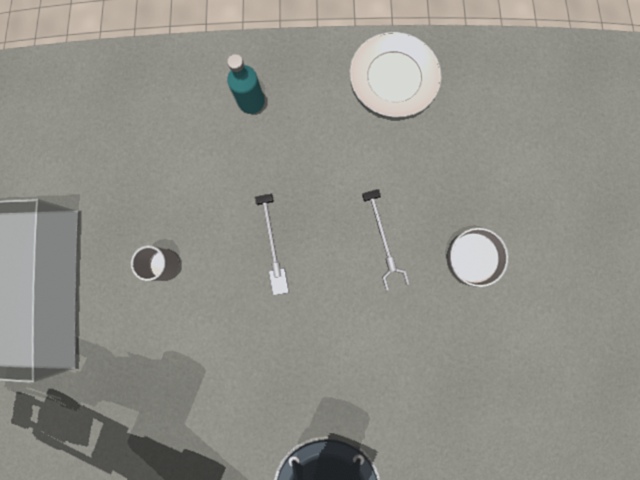

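View pics/scene1.png

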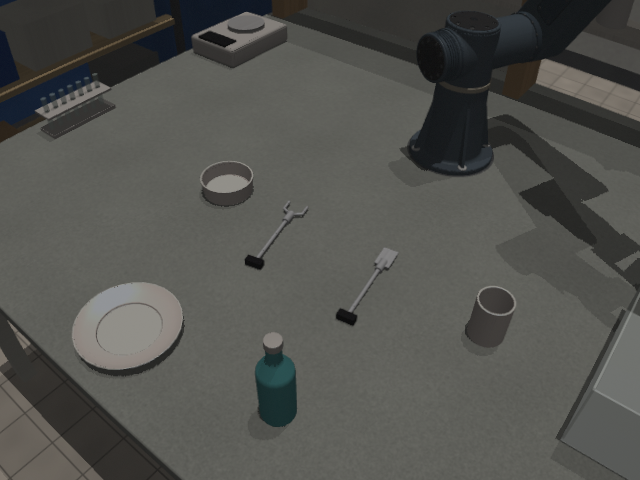

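In the top view the paddle stirrer's bar is at (264,199) and its paddle end at (279,293). The forked stirrer's bar is at (371,195). The jar is at about (148,263) and the low dish at (478,257). A bottle stands at (246,90) and a tall box on the left at x<80.

```bash
cat > m.py <<'E'
from h import *
c=load('top1'); g=cv2.cvtColor(c['pixels'],cv2.COLOR_RGB2GRAY)
def blob(m,box):
    x0,y0,x1,y1=box; s=np.zeros_like(m); s[y0:y1,x0:x1]=m[y0:y1,x0:x1]
    cs,_=cv2.findContours(s,0,1); return max(cs,key=cv2.contourArea)
dark=(g<55).astype('uint8')*255
for nm,b in(('bar',(245,185,285,215)),('fork',(355,180,390,210))):
    k=blob(dark,b); r=cv2.minAreaRect(k); P=np.array([onz(c,*p,0.016) for p in cv2.boxPoints(r)])
    print(nm,r,onz(c,*r[0],0.014),[np.linalg.norm(P[i]-P[i-1]).round(4) for i in range(2)])
print('paddle end',onz(c,279.5,293,0.01))
hsv=cv2.cvtColor(c['pixels'],cv2.COLOR_RGB2HSV)
br=(g>140).astype('uint8')*255
k=blob(br,(262,205,295,300)); r=cv2.minAreaRect(k);print('shaft',r,[onz(c,*p,0.008).round(4) for p in cv2.boxPoints(r)])
k=blob(br,(125,235,185,290)); e=cv2.fitEllipse(cv2.convexHull(k)); p=onz(c,*e[0],.09); print('jar',e,p, np.linalg.norm(onz(c,e[0][0]+e[1][0]/2,e[0][1],.09)-p)*2,cv2.boundingRect(k))
s=load('scene1')
for u,v in((495,303),):print('jar scene rim',onz(s,u,v,.09))
print('bar scene',onz(s,346,316,.012),'padend',onz(s,389,253,.008))
print('box',onz(c,79,260,.0),onz(c,37,260,.15),onz(c,37,260,.1),'bottle',onz(s,278,405,0))
E
python3 m.py
```

```text
Traceback (most recent call last):
  File "m.py", line 8, in <module>
    k=blob(dark,b); r=cv2.minAreaRect(k); P=np.array([onz(c,*p,0.016) for p in cv2.boxPoints(r)])
                                                      ~~~^^^^^^^^^^^^
  File "h.py", line 11, in onz
    e,d=ray(c,u,v); return e+d*(z-e[2])/d[2]
        ~~~^^^^^^^
  File "h.py", line 9, in ray
    return np.array(c['eye']),np.array(c['rotation'])@np.array([X,-Y,-1])
                              ~~~~~~~~~~~~~~~~~~~~~~~^~~~~~~~~~~~~~~~~~~~
ValueError: matmul: Input operand 1 has a mismatch in its core dimension 0, with gufunc signature (n?,k),(k,m?)->(n?,m?) (size 3 is different from 4)
```

```bash
sed -i "s/np.array(c\['rotation'\])/R.from_quat(c['rotation']).as_matrix()/; 1a from scipy.spatial.transform import Rotation as R" h.py; python3 m.py
```

```text
bar ((269.5294494628906, 201.11769104003906), (0.9701424241065979, 5.3357834815979), 75.96376037597656) [0.59588316 0.1045348  0.014     ] [np.float64(0.0021), np.float64(0.0111)]
fork ((364.5, 199.5), (1.0, 1.0), 90.0) [ 0.59425123 -0.09337235  0.014     ] [np.float64(0.0021), np.float64(0.0021)]
paddle end [0.40532959 0.0867488  0.01      ]
shaft ((278.0, 252.0), (94.0, 32.0), 90.0) [array([0.5891, 0.1212, 0.008 ]), array([0.5874, 0.054 , 0.008 ]), array([0.3924, 0.0574, 0.008 ]), array([0.3937, 0.1232, 0.008 ])]
jar ((155.42807006835938, 262.4363098144531), (65.88227081298828, 99.72923278808594), 88.4495849609375) [0.46920503 0.31702774 0.09      ] 0.12961424906585325 (125, 235, 60, 55)
jar scene rim [0.47469741 0.33504189 0.09      ]
bar scene [0.60150564 0.11760177 0.012     ] padend [0.41246292 0.08638906 0.008     ]
box [0.48175794 0.52439826 0.        ] [0.47416229 0.52480533 0.15      ] [0.47716546 0.55834398 0.1       ] bottle [0.81185637 0.13721005 0.        ]
```

```bash
sed -i "s/g<55/g<np.median(g)-45/; s/g>140/g>np.median(g)+28/" m.py; sed -i "3a print(np.median(g),g[199,258:272],g[282,270:290],g[263,126:172])" m.py; python3 m.py
```

```text
File "m.py", line 4
    print(np.median(g),g[199,258:272],g[282,270:290],g[263,126:172])
    ^^^^^
IndentationError: expected an indented block after function definition on line 3
```

```bash
sed -i '4{h;d};2{p;s/.*/print(np.median(g),g[199,258:272],g[282,270:290],g[263,126:172])/}' m.py; python3 m.py
```

```text
144.0 [62 63 63 63 63 65 65 66 70 70 72 73 75 71] [150 198 220 219 218 218 217 218 218 217 218 218 217 218 220 216 168 132
 137 142] [146 146 146 146 165 201 188 122  76  75  75  77  76  77  77  77  77  77
  77  77  77  76  78  85 126 200 221 219 217 217 217 217 218 218 218 218
 218 213 169  99  71  76  77  77  77  76]
bar ((263.98077392578125, 198.90383911132812), (9.21745777130127, 17.25821876525879), 78.69007110595703) [0.60089004 0.11612265 0.014     ] [np.float64(0.0196), np.float64(0.0361)]
fork ((370.8923034667969, 194.93844604492188), (8.77057933807373, 17.716569900512695), 74.74488067626953) [ 0.60358301 -0.10706248  0.014     ] [np.float64(0.0184), np.float64(0.0371)]
paddle end [0.40532959 0.0867488  0.01      ]
shaft ((272.2519836425781, 249.135986328125), (89.80050659179688, 15.115821838378906), 79.69515228271484) [array([0.5866, 0.1322, 0.008 ]), array([0.5916, 0.1008, 0.008 ]), array([0.4071, 0.07  , 0.008 ]), array([0.4022, 0.1007, 0.008 ])]
jar ((147.02914428710938, 262.7850341796875), (33.134456634521484, 35.28083419799805), 14.274971961975098) [0.46882877 0.33375229 0.09      ] 0.06584566899555076 (131, 245, 33, 36)
jar scene rim [0.47469741 0.33504189 0.09      ]
bar scene [0.60150564 0.11760177 0.012     ] padend [0.41246292 0.08638906 0.008     ]
box [0.48175794 0.52439826 0.        ] [0.47416229 0.52480533 0.15      ] [0.47716546 0.55834398 0.1       ] bottle [0.81185637 0.13721005 0.        ]
```

The two views agree to about 6 mm: bar at (0.601, 0.117) with the stirrer axis at about 9.4°, and jar at (0.471, 0.334). The sizes match. Next I go above the bar, with the jaws turned from 77° to 99.4°.

Call:
{"method": "carry_out", "body": {
  "steps": [
    [[0, -4, 2], 0, 0],
    [[1, -4, 1], 2, 0],
    [[3, -3.5, 0], 3, 0],
    [[3.5, -3.5, 0], 3, 0],
    [[3.5, -3.5, 0], 3, 0],
    [[3.5, -3.5, 0], 3, 0],
    [[3.5, -3.5, 0], 3, 0],
    [[3.5, -3.5, 0], 3, 0],
    [[3.5, -3.5, 0], 2.4, 0],
    [[3.5, -3.5, 0], 0, 0]
  ],
  "squeeze": 40
}}

```text
time: 1.1
position: [0.4225, 0.2409, 0.2313]
tool_rot: [0.635, 0.772, -0.003, 0.001]
ft_force: [-0.3, 0.5, -0.0]
grip_width: 0.0869
```

```bash
cat > st.py <<'E'
from h import *
o=robot.get_obs(); M=R.from_quat(o['tool_rot']).as_matrix()
print(o['time'].__round__(2),'pos',o['position'].round(4),'jaw',np.degrees(np.arctan2(M[1,0],M[0,0])).round(2),'z',M[:,2].round(3),'F',o['ft_force'].round(2),'m',o['moment'].round(3),'w',round(o['grip_width'],4),'q',o['q'].round(2))
E
python3 st.py
```

```text
1.1 pos [0.4225 0.2409 0.2313] jaw 101.11 z [-0.003 -0.007 -1.   ] F [-0.34  0.46 -0.03] m [ 0.104 -0.043  0.024] w 0.0869 q [ 0.29  0.31  1.74 -0.01  1.1  -1.47]
```

Call:
{"method": "carry_out", "body": {
  "steps": [
    [[3, -2.2, -1], 0, 0],
    [[3.5, -2.5, -1.5], 0, 0],
    [[3.5, -2.5, -1.5], 0, 0],
    [[3.5, -2.5, -1.5], 0, 0],
    [[2.5, -1.5, -1.5], 0, 0],
    [[1.5, -1, -1.5], 0, 0],
    [[0, 0, 0], 0, 0],
    [[0, 0, 0], 0, 0]
  ]
}}

```text
time: 1.9
position: [0.6076, 0.1062, 0.1406]
tool_rot: [0.64, 0.769, -0.003, 0.001]
ft_force: [-1.1, -0.7, -0.0]
grip_width: 0.087
```

```bash
cat > bar.py <<'E'
import sys
from h import *
c=snap('wrist',sys.argv[1]); exec(open('st.py').read())
g=cv2.cvtColor(c['pixels'],cv2.COLOR_RGB2GRAY)
p=proj(c,[.601,.117,.016]); print('eye',np.round(c['eye'],3),'expected bar px',p)
E
python3 bar.py w1.png
```

```text
1.95 pos [0.6073 0.1063 0.1407] jaw 100.51 z [-0.003 -0.006 -1.   ] F [-0.26 -0.52 -0.4 ] m [ 0.027 -0.024  0.032] w 0.0872 q [-0.    0.6   1.51 -0.01  1.04 -1.75]
eye [0.535 0.094 0.319] expected bar px (np.float64(334.94303365755934), np.float64(221.20945022726184))
```

View pics/w1.png

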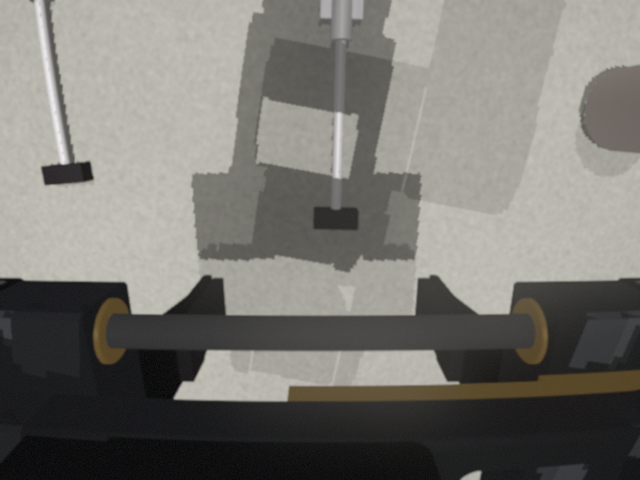

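The wrist view shows the bar at px (336,218), within about 3 px of where I expected it, nearly parallel to the jaw axis and with the shaft pointing up in the picture.

Run:
```python
from h import *
c=load('w1'); g=cv2.cvtColor(c['pixels'],cv2.COLOR_RGB2GRAY)
print(g[218,300:372:4],g[196:240:3,336])
s=np.zeros_like(g); s[198:240,300:372]=(g[198:240,300:372]<60)*255
k=max(cv2.findContours(s,0,1)[0],key=cv2.contourArea); x,y,w,h=cv2.boundingRect(k); print(x,y,w,h,cv2.minAreaRect(k))
for z in(.016,.008):print(z,onz(c,x+w/2,y+h/2,z),np.linalg.norm(onz(c,x,y+h/2,z)-onz(c,x+w,y+h/2,z)),np.linalg.norm(onz(c,x+w/2,y,z)-onz(c,x+w/2,y+h,z)))
a=onz(c,337,200,.008);b=onz(c,339.5,120,.008);d=a-b;print('shaft yaw',np.degrees(np.arctan2(d[1],d[0])))
```

```text
[96 91 90 82 43 45 46 45 44 44 44 49 47 47 47 93 95 96] [117 116 115 116 111  47  45  46  45  45  45  67  91  91  89]
314 207 44 23 ((335.4775390625, 217.85467529296875), (43.45863342285156, 21.361024856567383), 1.50743567943573)
0.016 [0.59867699 0.11740391 0.016     ] 0.035029866189655944 0.018727425552354317
0.008 [0.60034855 0.11801654 0.008     ] 0.03595568508384534 0.01922238046659862
shaft yaw 9.282891426214997
```

Call:
{"method": "carry_out", "body": {
  "steps": [
    [[-0.7, 1.1, 0], -1.2, 0],
    [[0, 0, 0], 0, 0],
    [[0, 0, -2], 0, 0],
    [[0, 0, -2], 0, 0],
    [[0, 0, -2], 0, 0],
    [[0, 0, 0], 0, 0],
    [[0, 0, 0], 0, 0]
  ]
}}

```text
time: 2.65
position: [0.5987, 0.1224, 0.0869]
tool_rot: [0.643, 0.766, -0.0, 0.004]
ft_force: [0.2, 0.7, 0.2]
grip_width: 0.0871
```

```bash
python3 st.py
```

```text
2.65 pos [0.5987 0.1224 0.0869] jaw 99.92 z [ 0.006 -0.006 -1.   ] F [0.16 0.67 0.23] m [ 0.052  0.027 -0.006] w 0.0871 q [ 0.02  0.66  1.57 -0.01  0.9  -1.72]
```

Call:
{"method": "carry_out", "body": {
  "steps": [
    [[0.1, -0.5, -1.5], -0.5, 0],
    [[0, 0, -1.5], 0, 0],
    [[0, 0, -1], 0, 0],
    [[0, 0, 0], 0, 0],
    [[0, 0, 0], 0, 0]
  ]
}}

```text
time: 3.15
position: [0.6025, 0.1168, 0.0485]
tool_rot: [0.647, 0.763, 0.002, 0.008]
ft_force: [0.3, 0.3, 0.8]
grip_width: 0.0869
```

```bash
python3 st.py
```

```text
3.15 pos [0.6025 0.1168 0.0485] jaw 99.43 z [ 0.014 -0.007 -1.   ] F [0.33 0.28 0.83] m [0.031 0.053 0.01 ] w 0.0869 q [ 0.01  0.72  1.59 -0.01  0.82 -1.72]
```

Call:
{"method": "carry_out", "body": {
  "steps": [
    [[-0.2, 0.05, -1], 0, 0],
    [[0, 0, -0.8], 0, 0],
    [[0, 0, -0.5], 0, 0],
    [[0, 0, 0], 0, 0],
    [[0, 0, 0], 0, 0]
  ]
}}

```text
time: 3.65
position: [0.6011, 0.1172, 0.0244]
tool_rot: [0.647, 0.763, 0.003, 0.008]
ft_force: [-0.7, -0.3, -0.4]
grip_width: 0.0873
```

```bash
python3 st.py
```

```text
3.65 pos [0.6011 0.1172 0.0244] jaw 99.43 z [ 0.016 -0.007 -1.   ] F [-0.71 -0.35 -0.42] m [ 0.03   0.047 -0.003] w 0.0873 q [ 0.01  0.75  1.61 -0.01  0.77 -1.71]
```

Call:
{"method": "carry_out", "body": {
  "steps": [
    [[0, 0, 0], 0, 0.5],
    [[0, 0, 0], 0, 1],
    [[0, 0, 0], 0, 1],
    [[0, 0, 0], 0, 1],
    [[0, 0, 0], 0, 1],
    [[0, 0, 0], 0, 1],
    [[0, 0, 0], 0, 1],
    [[0, 0, 0], 0, 1]
  ],
  "squeeze": 40
}}

```text
time: 4.45
position: [0.602, 0.1173, 0.0255]
tool_rot: [0.646, 0.763, 0.003, 0.009]
ft_force: [0.3, -0.3, 0.2]
grip_width: 0.0311
```

```bash
python3 st.py
```

```text
4.45 pos [0.602  0.1173 0.0255] jaw 99.44 z [ 0.018 -0.007 -1.   ] F [ 0.28 -0.29  0.17] m [0.009 0.052 0.026] w 0.0311 q [ 0.01  0.75  1.6  -0.01  0.77 -1.71]
```

The width reads 31 mm against a 36 mm bar, so I check before lifting.

Call:
{"method": "carry_out", "body": {
  "steps": [
    [[0, 0, 0], 0, 1],
    [[0, 0, 0], 0, 1]
  ]
}}

```text
time: 4.65
position: [0.602, 0.1173, 0.0255]
tool_rot: [0.646, 0.763, 0.003, 0.009]
ft_force: [0.2, -0.2, 1.0]
grip_width: 0.0149
```

Run:
```python
from h import *
exec(open('st.py').read())
c=snap('wrist','w2.png'); s=snap('scene','s2.png')
a=c['pixels'][100:400,120:520,::-1]; u,v=map(int,proj(s,[.6,.117,.02])); b=cv2.resize(s['pixels'][v-70:v+80,u-100:u+100,::-1],(400,300))
cv2.imwrite('pics/c2.png',np.hstack([a,b]))
```

```text
4.65 pos [0.602  0.1173 0.0255] jaw 99.44 z [ 0.018 -0.007 -1.   ] F [ 0.17 -0.22  1.02] m [0.053 0.018 0.017] w 0.0149 q [ 0.01  0.75  1.6  -0.01  0.77 -1.71]
```

View pics/c2.png

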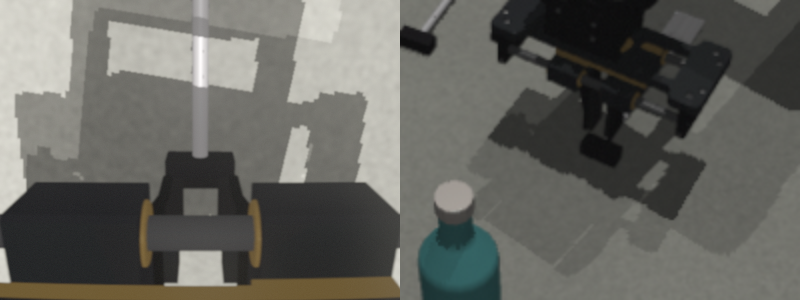

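The fingers have closed past the bar with no contact. In the wrist crop the bar is at about (200,165), beyond the fingertips. In the scene crop it lies below and in front of them. I'll compare the projected fingertip points with the image.

Run:
```python
from h import *
s=load('s2'); c=load('w2'); o=robot.get_obs(); M=R.from_quat(o['tool_rot']).as_matrix(); t=o['position']
u,v=map(int,proj(s,[.6,.117,.02])); print('crop origin',u-100,v-70)
bu,bv=u-100+(601-400)/2,v-70+150/2
for z in (.016,.012,.008):print('bar scene',z,onz(s,bu,bv,z))
print('bar wrist',onz(c,120+200,100+167,.014))
def cr(p):
    x,y=proj(s,p);a,b=proj(c,p);return ((x-u+100)*2+400).round(),((y-v+70)*2).round(),(a-120).round(),(b-100).round()
for nm,p in(('tip',t+M[:,2]*.022),('tcp',t),('bar',[.6,.1175,.008]),('-30',t-M[:,2]*.03)): print(nm,np.round(p,4),'crop scene/wrist',cr(np.array(p)))
img=s['pixels'][v-70:v+80,u-100:u+100,::-1]; img=np.clip(img.astype(float)*2.2,0,255).astype('uint8')
a=c['pixels'][230:380,250:400,::-1]; a=np.clip(a.astype(float)*2,0,255).astype('uint8')
cv2.imwrite('pics/c3.png',np.hstack([cv2.resize(a,(400,400)),cv2.resize(img[40:115,60:135],(400,400))]))
```

```text
crop origin 246 242
bar scene 0.016 [0.60554578 0.12150585 0.016     ]
bar scene 0.012 [0.60281306 0.11969575 0.012     ]
bar scene 0.008 [0.60008034 0.11788564 0.008     ]
bar wrist [0.59624893 0.1167721  0.014     ]
tip [0.6024 0.1172 0.0035] crop scene/wrist (np.float64(599.0), np.float64(154.0), np.float64(199.0), np.float64(171.0))
tcp [0.602  0.1173 0.0255] crop scene/wrist (np.float64(600.0), np.float64(139.0), np.float64(199.0), np.float64(186.0))
bar [0.6    0.1175 0.008 ] crop scene/wrist (np.float64(601.0), np.float64(150.0), np.float64(200.0), np.float64(170.0))
-30 [0.6015 0.1175 0.0555] crop scene/wrist (np.float64(602.0), np.float64(116.0), np.float64(199.0), np.float64(214.0))
```

View pics/c3.png

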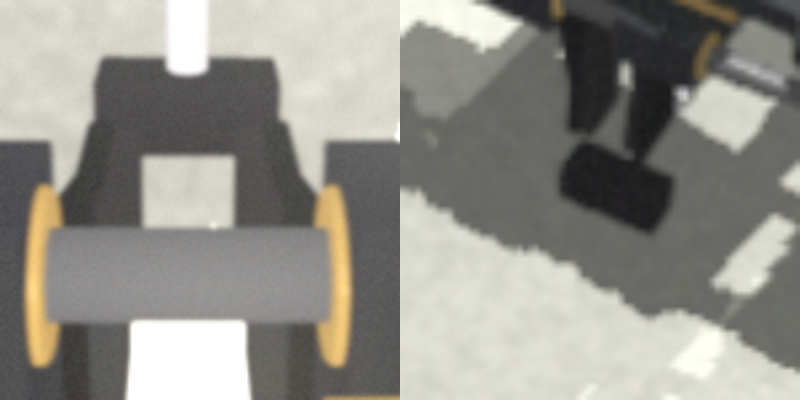

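Both views put the real fingertips about level with the TCP point (z ≈ 0.027), above the bar. The stated tip_extent of 22 mm ahead doesn't hold, and the bar hasn't moved. I'll open and measure the fingertips properly.

Call:
{"method": "carry_out", "body": {
  "steps": [
    [[-0.2, 0, 0], 0, 0.2],
    [[0, 0, 0], 0, 0.2],
    [[0, 0, 0], 0, 0.2],
    [[0, 0, 0], 0, 0.2],
    [[0, 0, 0], 0, 0.2],
    [[0, 0, 0], 0, 0.2],
    [[0, 0, 0], 0, 0.2],
    [[0, 0, 0], 0, 0.2]
  ]
}}

```text
time: 5.55
position: [0.5997, 0.1173, 0.0254]
tool_rot: [0.646, 0.763, 0.003, 0.009]
ft_force: [-0.2, 0.2, -0.1]
grip_width: 0.063
```

Run:
```python
from h import *
exec(open('st.py').read())
c=snap('wrist','w4.png'); s=snap('scene','s4.png'); t=o['position']; w=o['grip_width']
u,v=map(int,proj(s,t)); 
def br(i):return np.clip(i.astype(float)*2,0,255).astype('uint8')
A=br(c['pixels'][:,:,::-1]); B=br(s['pixels'][:,:,::-1])
A=cv2.resize(A[190:390,220:420],(400,400)); B=cv2.resize(B[v-50:v+30,u-40:u+40],(400,400))
for k,col in((.022,(0,0,255)),(0,(0,255,0)),(-.022,(255,0,0))):
  for sg in(-1,1):
    p=t+M[:,2]*k+sg*M[:,0]*w/2
    a,b=proj(c,p); cv2.circle(A,(int((a-220)*2),int((b-190)*2)),4,col,1)
    a,b=proj(s,p); cv2.circle(B,(int((a-u+40)*5),int((b-v+50)*5)),4,col,1)
cv2.imwrite('pics/c4.png',np.hstack([A,B]))
```

```text
5.55 pos [0.5997 0.1173 0.0254] jaw 99.44 z [ 0.018 -0.007 -1.   ] F [-0.23  0.19 -0.06] m [0.017 0.011 0.041] w 0.063 q [ 0.01  0.75  1.61 -0.01  0.77 -1.71]
```

View pics/c4.png

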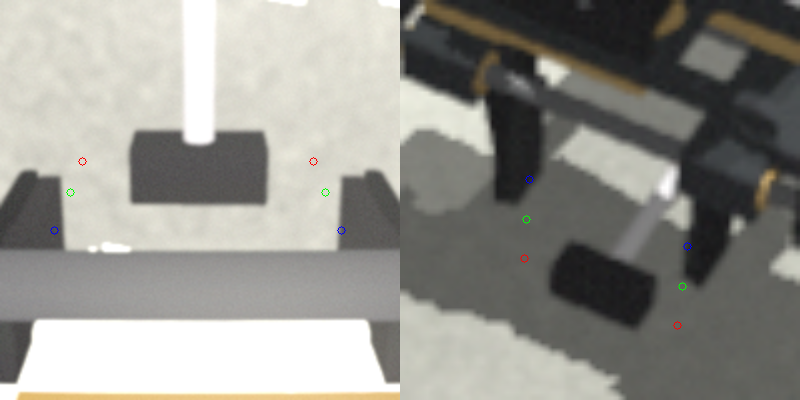

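The tips end at roughly k ≈ −10 mm (between the blue and green marks), so they stand about 30 mm higher than tip_extent says. I'll descend in short steps and watch the force.

Call:
{"method": "carry_out", "body": {
  "steps": [
    [[0, 0, -0.7], 0, 0.2],
    [[0, 0, -0.5], 0, 0.2],
    [[0, 0, 0], 0, 0.2],
    [[0, 0, -0.4], 0, 0.2],
    [[0, 0, 0], 0, 0.2]
  ]
}}

```text
time: 6.15
position: [0.5994, 0.1173, 0.0076]
tool_rot: [0.646, 0.763, 0.003, 0.009]
ft_force: [-0.5, 0.7, 1.0]
grip_width: 0.0691
```

```bash
python3 st.py
```

```text
6.15 pos [0.5994 0.1173 0.0076] jaw 99.44 z [ 0.017 -0.007 -1.   ] F [-0.54  0.7   1.  ] m [0.023 0.017 0.02 ] w 0.0691 q [ 0.01  0.78  1.62 -0.01  0.73 -1.71]
```

Call:
{"method": "carry_out", "body": {
  "steps": [
    [[0, 0, -0.5], 0, 0.2],
    [[0, 0, 0], 0, 0.2],
    [[0, 0, -0.3], 0, 0.2],
    [[0, 0, 0], 0, 0.2],
    [[0, 0, 0], 0, 0.2]
  ]
}}

```text
time: 6.65
position: [0.5995, 0.1173, -0.0013]
tool_rot: [0.646, 0.763, 0.003, 0.009]
ft_force: [-0.0, 0.7, 1.1]
grip_width: 0.0695
```

```bash
cat > v.py <<'E'
from h import *
import sys
exec(open('st.py').read())
c=snap('wrist','w%s.png'%sys.argv[1]); s=snap('scene','s%s.png'%sys.argv[1]); t=o['position']; w=o['grip_width']
u,v=map(int,proj(s,t)) 
def br(i):return np.clip(i.astype(float)*2,0,255).astype('uint8')
A=br(c['pixels'][:,:,::-1]); B=br(s['pixels'][:,:,::-1])
A=cv2.resize(A[190:390,220:420],(400,400)); B=cv2.resize(B[v-50:v+30,u-40:u+40],(400,400))
cv2.imwrite('pics/c%s.png'%sys.argv[1],np.hstack([A,B]))
E
python3 v.py 5
```

```text
6.65 pos [ 0.5995  0.1173 -0.0013] jaw 99.44 z [ 0.017 -0.007 -1.   ] F [-0.01  0.7   1.13] m [-0.011  0.045  0.03 ] w 0.0695 q [ 0.01  0.79  1.62 -0.01  0.72 -1.71]
```

View pics/c5.png

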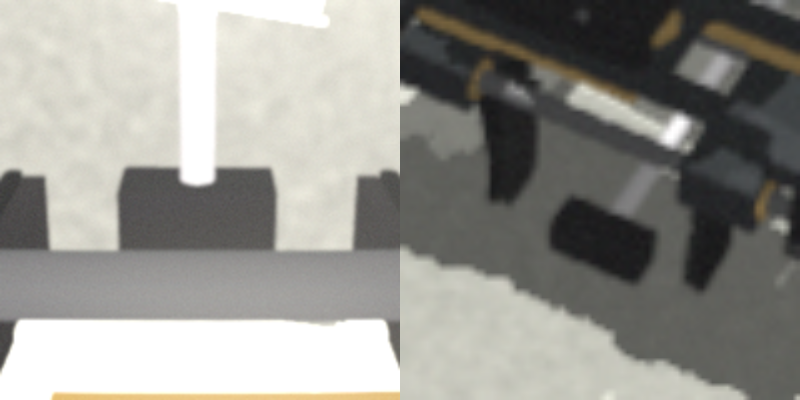

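The bar is centred between the fingers. The tips still look about 10 mm above the bench (line of tips mid (595,246), bar's near bottom edge mid (592,263)).

Call:
{"method": "carry_out", "body": {
  "steps": [
    [[0, 0, -0.3], 0, 0.2],
    [[0, 0, 0], 0, 0.2],
    [[0, 0, -0.2], 0, 0.2],
    [[0, 0, 0], 0, 0.2],
    [[0, 0, 0], 0, 0.2]
  ]
}}

```text
time: 7.25
position: [0.5997, 0.1173, -0.0064]
tool_rot: [0.647, 0.763, 0.003, 0.009]
ft_force: [0.4, 0.0, -0.1]
grip_width: 0.0698
```

```bash
python3 st.py
```

```text
7.25 pos [ 0.5997  0.1173 -0.0064] jaw 99.43 z [ 0.018 -0.007 -1.   ] F [ 0.38  0.03 -0.09] m [0.073 0.031 0.011] w 0.0698 q [ 0.01  0.8   1.62 -0.01  0.71 -1.71]
```

Call:
{"method": "carry_out", "body": {
  "steps": [
    [[0, 0, -0.2], 0, 0.2],
    [[0, 0, 0], 0, 0.2],
    [[0, 0, 0], 0, 0.2]
  ]
}}

```text
time: 7.55
position: [0.5997, 0.1173, -0.0085]
tool_rot: [0.646, 0.763, 0.003, 0.009]
ft_force: [1.5, 0.1, -0.6]
grip_width: 0.0701
```

```bash
python3 st.py
```

```text
7.55 pos [ 0.5997  0.1173 -0.0085] jaw 99.44 z [ 0.018 -0.007 -1.   ] F [ 1.55  0.15 -0.61] m [ 0.017 -0.003  0.001] w 0.0701 q [ 0.01  0.8   1.62 -0.01  0.7  -1.71]
```

Call:
{"method": "carry_out", "body": {
  "steps": [
    [[0, 0, -0.15], 0, 0.2],
    [[0, 0, 0], 0, 0.2],
    [[0, 0, 0], 0, 0.2]
  ]
}}

```text
time: 7.85
position: [0.5998, 0.1173, -0.0101]
tool_rot: [0.646, 0.763, 0.003, 0.009]
ft_force: [0.6, 0.5, -0.6]
grip_width: 0.0697
```

```bash
python3 v.py 6
```

```text
7.85 pos [ 0.5998  0.1173 -0.0101] jaw 99.44 z [ 0.018 -0.007 -1.   ] F [ 0.57  0.52 -0.59] m [ 0.033  0.055 -0.018] w 0.0697 q [ 0.01  0.81  1.62 -0.01  0.7  -1.71]
```

View pics/c6.png

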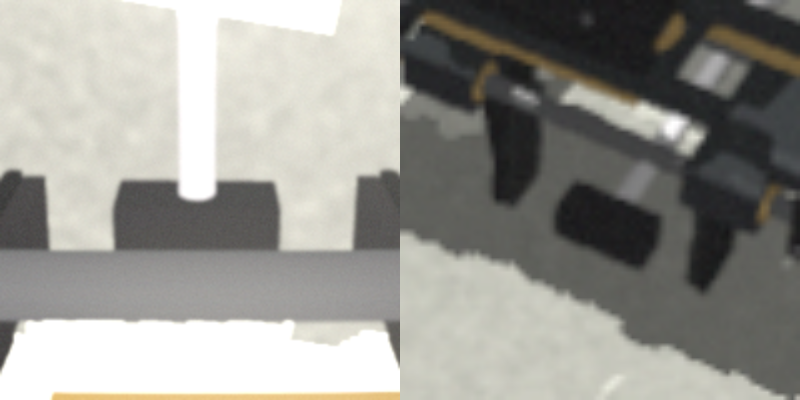

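The tips (mid (602,247)) are now almost level with the bar's bottom edge (598,250), about 2 mm above the bench. I close here.

Call:
{"method": "carry_out", "body": {
  "steps": [
    [[0, 0, 0], 0, 0.5],
    [[0, 0, 0], 0, 1],
    [[0, 0, 0], 0, 1],
    [[0, 0, 0], 0, 1],
    [[0, 0, 0], 0, 1],
    [[0, 0, 0], 0, 1],
    [[0, 0, 0], 0, 1],
    [[0, 0, 0], 0, 1],
    [[0, 0, 0], 0, 1],
    [[0, 0, 0], 0, 1]
  ],
  "squeeze": 40
}}

```text
time: 8.95
position: [0.5999, 0.1173, -0.0099]
tool_rot: [0.646, 0.763, 0.003, 0.009]
ft_force: [-0.6, -0.3, 0.6]
grip_width: 0.0357
```

```bash
python3 st.py
```

```text
8.95 pos [ 0.5999  0.1173 -0.0099] jaw 99.45 z [ 0.018 -0.007 -1.   ] F [-0.64 -0.33  0.61] m [ 0.005 -0.019  0.018] w 0.0357 q [ 0.01  0.81  1.62 -0.01  0.7  -1.71]
```

Held: the width is 35.7 mm on the 36 mm bar. Lifting gently.

Call:
{"method": "carry_out", "body": {
  "steps": [
    [[0, 0, 0.5], 0, 1],
    [[0, 0, 1], 0, 1],
    [[0, 0, 1.5], 0, 1],
    [[0, 0, 2], 0, 1],
    [[0, 0, 2], 0, 1],
    [[0, 0, 2], 0, 1],
    [[0, 0, 2], 0, 1],
    [[0, 0, 2], 0, 1],
    [[0, 0, 2], 0, 1],
    [[0, 0, 2], 0, 1]
  ]
}}

```text
time: 9.95
position: [0.5971, 0.1175, 0.1728]
tool_rot: [0.647, 0.763, 0.004, 0.009]
ft_force: [-0.4, 0.2, -1.6]
grip_width: 0.0351
```

Call:
{"method": "carry_out", "body": {
  "steps": [
    [[0, 0, 2], 0, 1],
    [[0, 0, 2], 0, 1],
    [[0, 0, 2], 0, 1],
    [[0, 0, 2], 0, 1],
    [[0, 0, 2], 0, 1],
    [[0, 0, 1.5], 0, 1],
    [[0, 0, 1], 0, 1],
    [[0, 0, 0.5], 0, 1],
    [[0, 0, 0], 0, 1],
    [[0, 0, 0], 0, 1]
  ]
}}

```text
time: 10.95
position: [0.5936, 0.118, 0.3225]
tool_rot: [0.646, 0.763, 0.008, 0.014]
ft_force: [-0.4, 0.7, -1.5]
grip_width: 0.0353
```

```bash
python3 st.py
```

```text
10.95 pos [0.5936 0.118  0.3225] jaw 99.42 z [ 0.033 -0.006 -0.999] F [-0.43  0.73 -1.51] m [ 0.042 -0.148  0.034] w 0.0353 q [ 0.02  0.38  1.36 -0.01  1.37 -1.72]
```

It's carried: Fz is about −1.5 N and the moment shows the slanted load. Easing gradually.

Call:
{"method": "carry_out", "body": {
  "steps": [
    [[0, 0, 0], 0, 1],
    [[0, 0, 0], 0, 1],
    [[0, 0, 0], 0, 1],
    [[0, 0, 0], 0, 1]
  ],
  "squeeze": 32
}}

```text
time: 11.35
position: [0.5921, 0.1179, 0.3193]
tool_rot: [0.647, 0.763, 0.006, 0.012]
ft_force: [0.8, -0.6, -1.4]
grip_width: 0.0356
```

Call:
{"method": "carry_out", "body": {
  "steps": [
    [[0, 0, 0], 0, 1],
    [[0, 0, 0], 0, 1],
    [[0, 0, 0], 0, 1],
    [[0, 0, 0], 0, 1]
  ],
  "squeeze": 26
}}

```text
time: 11.75
position: [0.5921, 0.1179, 0.3185]
tool_rot: [0.647, 0.763, 0.006, 0.011]
ft_force: [-0.0, 0.4, -1.4]
grip_width: 0.0353
```

Call:
{"method": "carry_out", "body": {
  "steps": [
    [[0, 0, 0], 0, 1],
    [[0, 0, 0], 0, 1],
    [[0, 0, 0], 0, 1],
    [[0, 0, 0], 0, 1],
    [[0, 0, 0], 0, 1],
    [[0, 0, 0], 0, 1]
  ],
  "squeeze": 21
}}

```text
time: 12.35
position: [0.592, 0.1179, 0.3186]
tool_rot: [0.647, 0.763, 0.006, 0.011]
ft_force: [1.0, -0.7, -0.9]
grip_width: 0.0356
```

Call:
{"method": "carry_out", "body": {
  "steps": [
    [[0, 0, 0], 0, 1],
    [[0, 0, 0], 0, 1],
    [[0, 0, 0], 0, 1],
    [[0, 0, 0], 0, 1],
    [[0, 0, 0], 0, 1],
    [[0, 0, 0], 0, 1]
  ],
  "squeeze": 17
}}

```text
time: 12.95
position: [0.5915, 0.1178, 0.3185]
tool_rot: [0.647, 0.763, 0.005, 0.011]
ft_force: [-0.1, 0.1, -1.3]
grip_width: 0.036
```

Call:
{"method": "carry_out", "body": {
  "steps": [
    [[0, 0, 0], 0, 1],
    [[0, 0, 0], 0, 1],
    [[0, 0, 0], 0, 1],
    [[0, 0, 0], 0, 1],
    [[0, 0, 0], 0, 1],
    [[0, 0, 0], 0, 1]
  ],
  "squeeze": 14
}}

```text
time: 13.55
position: [0.5915, 0.1179, 0.3185]
tool_rot: [0.647, 0.763, 0.005, 0.011]
ft_force: [-0.5, 0.2, -1.6]
grip_width: 0.0357
```

Call:
{"method": "carry_out", "body": {
  "steps": [
    [[0, 0, 0], 0, 1],
    [[0, 0, 0], 0, 1],
    [[0, 0, 0], 0, 1],
    [[0, 0, 0], 0, 1],
    [[0, 0, 0], 0, 1],
    [[0, 0, 0], 0, 1]
  ],
  "squeeze": 11
}}

```text
time: 14.15
position: [0.5915, 0.1178, 0.3185]
tool_rot: [0.647, 0.763, 0.005, 0.011]
ft_force: [0.6, -0.4, -2.3]
grip_width: 0.0358
```

```bash
python3 st.py
```

```text
14.15 pos [0.5915 0.1178 0.3185] jaw 99.42 z [ 0.024 -0.006 -1.   ] F [ 0.63 -0.45 -2.33] m [ 0.031 -0.086 -0.034] w 0.0358 q [ 0.01  0.38  1.36 -0.01  1.37 -1.72]
```

Call:
{"method": "carry_out", "body": {
  "steps": [
    [[0, 0, 0], 0, 1],
    [[0, 0, 0], 0, 1],
    [[0, 0, 0], 0, 1],
    [[0, 0, 0], 0, 1],
    [[0, 0, 0], 0, 1],
    [[0, 0, 0], 0, 1]
  ],
  "squeeze": 9
}}

```text
time: 14.75
position: [0.5915, 0.1179, 0.3185]
tool_rot: [0.647, 0.763, 0.005, 0.011]
ft_force: [0.1, -0.4, -1.3]
grip_width: 0.0358
```

Call:
{"method": "carry_out", "body": {
  "steps": [
    [[0, 0, 0], 0, 1],
    [[0, 0, 0], 0, 1],
    [[0, 0, 0], 0, 1],
    [[0, 0, 0], 0, 1],
    [[0, 0, 0], 0, 1],
    [[0, 0, 0], 0, 1]
  ],
  "squeeze": 7
}}

```text
time: 15.35
position: [0.5914, 0.1179, 0.3185]
tool_rot: [0.647, 0.763, 0.005, 0.011]
ft_force: [0.7, -0.1, -1.0]
grip_width: 0.0358
```

Call:
{"method": "carry_out", "body": {
  "steps": [
    [[0, 0, 0], 0, 1],
    [[0, 0, 0], 0, 1],
    [[0, 0, 0], 0, 1],
    [[0, 0, 0], 0, 1],
    [[0, 0, 0], 0, 1],
    [[0, 0, 0], 0, 1],
    [[0, 0, 0], 0, 1],
    [[0, 0, 0], 0, 1]
  ],
  "squeeze": 5.5
}}

```text
time: 16.15
position: [0.5914, 0.1178, 0.3184]
tool_rot: [0.647, 0.763, 0.005, 0.011]
ft_force: [0.5, -0.2, -1.2]
grip_width: 0.0361
```

Run:
```python
from h import *
exec(open('st.py').read())
s=snap('scene','s7.png'); c=snap('wrist','w7.png'); u,v=map(int,proj(s,[.59,.118,.25])); print(u,v)
t=s['pixels'][max(v-130,0):v+130,u-130:u+130,::-1]; t=np.clip(t.astype(float)*1.8,0,255)
cv2.imwrite('pics/c7.png',np.hstack([cv2.resize(t,(400,400)),cv2.resize(c['pixels'][:,:,::-1].astype(float),(400,400))]))
```

```text
16.15 pos [0.5914 0.1178 0.3184] jaw 99.42 z [ 0.023 -0.006 -1.   ] F [ 0.55 -0.18 -1.18] m [ 0.072  0.013 -0.014] w 0.0361 q [ 0.01  0.38  1.36 -0.01  1.37 -1.72]
356 213[ WARN:0@2.297] global loadsave.cpp:1063 imwrite_ Unsupported depth image for selected encoder is fallbacked to CV_8U.
```

View pics/c7.png

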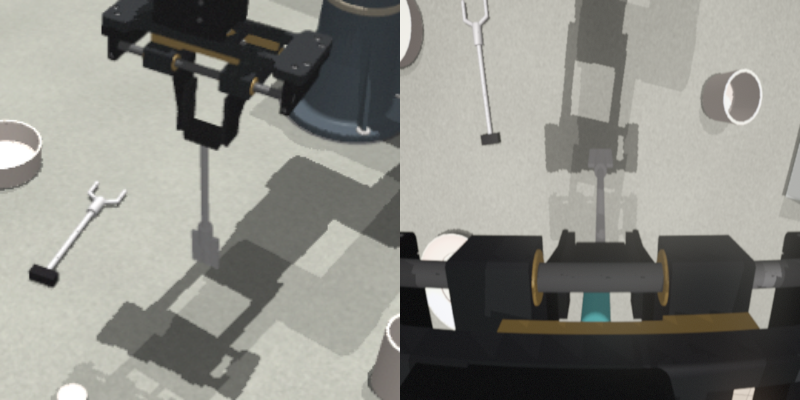

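The stirrer now hangs nearly plumb, paddle down, in both views: shaft top at about (205,145) and paddle at (206,260) in the left crop. Easing to 4 N and then gripping firmly.

Call:
{"method": "carry_out", "body": {
  "steps": [
    [[0, 0, 0], 0, 1],
    [[0, 0, 0], 0, 1],
    [[0, 0, 0], 0, 1],
    [[0, 0, 0], 0, 1],
    [[0, 0, 0], 0, 1],
    [[0, 0, 0], 0, 1],
    [[0, 0, 0], 0, 1],
    [[0, 0, 0], 0, 1],
    [[0, 0, 0], 0, 1],
    [[0, 0, 0], 0, 1]
  ],
  "squeeze": 4
}}

```text
time: 17.25
position: [0.5913, 0.1178, 0.3184]
tool_rot: [0.647, 0.763, 0.005, 0.011]
ft_force: [-0.7, 0.3, -1.8]
grip_width: 0.0361
```

Call:
{"method": "carry_out", "body": {
  "steps": [
    [[0, 0, 0], 0, 1],
    [[0, 0, 0], 0, 1],
    [[0, 0, 0], 0, 1],
    [[0, 0, 0], 0, 1]
  ],
  "squeeze": 15
}}

```text
time: 17.65
position: [0.5913, 0.1178, 0.3184]
tool_rot: [0.647, 0.763, 0.005, 0.011]
ft_force: [0.3, -0.6, -1.7]
grip_width: 0.0355
```

Call:
{"method": "carry_out", "body": {
  "steps": [
    [[0, 0, 0], 0, 1],
    [[0, 0, 0], 0, 1],
    [[0, 0, 0], 0, 1],
    [[0, 0, 0], 0, 1],
    [[0, 0, 0], 0, 1]
  ],
  "squeeze": 40
}}

```text
time: 18.15
position: [0.5914, 0.1178, 0.3184]
tool_rot: [0.647, 0.763, 0.005, 0.011]
ft_force: [0.7, -0.5, -1.7]
grip_width: 0.0353
```

Run:
```python
from h import *
exec(open('st.py').read())
s=snap('scene','s8.png'); c=snap('wrist','w8.png'); p=o['position']+[0,0,.018]
for z in(0,-.2): print('pred scene/wrist',p+[0,0,z],np.round(proj(s,p+[0,0,z])),np.round(proj(c,p+[0,0,z])))
t=s['pixels'][100:300,256:456,::-1]; t=np.clip(t.astype(float)*1.6,0,255).astype('uint8')
a=c['pixels'][100:300,220:420,::-1]
cv2.imwrite('pics/c8.png',np.hstack([cv2.resize(t,(400,400)),cv2.resize(a,(400,400))]))
```

```text
18.15 pos [0.5914 0.1178 0.3184] jaw 99.42 z [ 0.023 -0.006 -1.   ] F [ 0.66 -0.51 -1.67] m [0.035 0.009 0.019] w 0.0353 q [ 0.01  0.38  1.36 -0.01  1.37 -1.72]
pred scene/wrist [0.59135142 0.11782453 0.33638363] [359. 168.] [318. 303.]
pred scene/wrist [0.59135142 0.11782453 0.13638363] [353. 265.] [321. 207.]
```

View pics/c8.png

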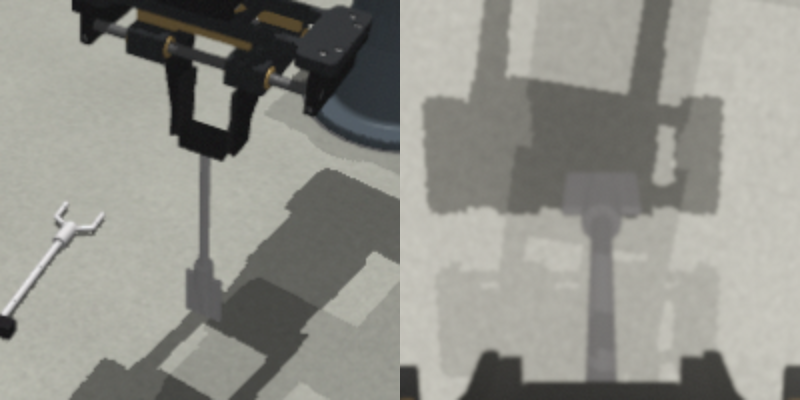

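```bash
cat > tri.py <<'E'
from h import *
def tri(l):
    A=np.zeros((3,3));b=np.zeros(3);rs=[]
    for c,u,v in l:
        e,d=ray(c,u,v);d/=np.linalg.norm(d);P=np.eye(3)-np.outer(d,d);A+=P;b+=P@e;rs.append((e,P))
    x=np.linalg.solve(A,b);return x.round(4),[round(float(np.linalg.norm(P@(x-e))),4) for e,P in rs]
E
python3 - <<'E'
from tri import *
s=load('s8');c=load('w8')
print('end',tri([(s,357.5,258.5),(c,320.5,186)]))
print('neck',tri([(s,358.3,230),(c,320,211)]))
print('bar bottom scene', onz(s,256+102,100+76,.328), 'end scene at plumb z',onz(s,357.5,258.5,.1364),'wrist',onz(c,320.5,186,.1364))
E
```

```text
end (array([0.5718, 0.1138, 0.134 ]), [0.0001, 0.0001])
neck (array([0.5792, 0.1155, 0.2057]), [0.0002, 0.0002])
bar bottom scene [0.59868774 0.12103137 0.328     ] end scene at plumb z [0.57387028 0.11499218 0.1364    ] wrist [0.57139665 0.11385641 0.1364    ]
```

The end triangulates to (0.572, 0.114, 0.134) with the bar at x≈0.591, so it is still about 5° off plumb. There is time, so I'll ease again for longer and track the paddle edge numerically in the wrist view.

Call:
{"method": "carry_out", "body": {
  "steps": [
    [[0, 0, 0], 0, 1],
    [[0, 0, 0], 0, 1],
    [[0, 0, 0], 0, 1]
  ],
  "squeeze": 15
}}

```text
time: 18.55
position: [0.5913, 0.1178, 0.3184]
tool_rot: [0.647, 0.763, 0.005, 0.011]
ft_force: [-0.6, -0.2, -2.0]
grip_width: 0.0357
```

Call:
{"method": "carry_out", "body": {
  "steps": [
    [[0, 0, 0], 0, 1],
    [[0, 0, 0], 0, 1],
    [[0, 0, 0], 0, 1]
  ],
  "squeeze": 8
}}

```text
time: 18.85
position: [0.5913, 0.1178, 0.3184]
tool_rot: [0.647, 0.763, 0.005, 0.011]
ft_force: [0.5, -0.3, -1.0]
grip_width: 0.0359
```

Call:
{"method": "carry_out", "body": {
  "steps": [
    [[0, 0, 0], 0, 1],
    [[0, 0, 0], 0, 1],
    [[0, 0, 0], 0, 1]
  ],
  "squeeze": 5
}}

```text
time: 19.15
position: [0.5914, 0.1178, 0.3184]
tool_rot: [0.647, 0.763, 0.005, 0.011]
ft_force: [1.0, -0.3, -1.2]
grip_width: 0.0356
```

Call:
{"method": "carry_out", "body": {
  "steps": [
    [[0, 0, 0], 0, 1],
    [[0, 0, 0], 0, 1],
    [[0, 0, 0], 0, 1],
    [[0, 0, 0], 0, 1],
    [[0, 0, 0], 0, 1],
    [[0, 0, 0], 0, 1],
    [[0, 0, 0], 0, 1],
    [[0, 0, 0], 0, 1],
    [[0, 0, 0], 0, 1],
    [[0, 0, 0], 0, 1]
  ],
  "squeeze": 4
}}

```text
time: 20.15
position: [0.5913, 0.1178, 0.3184]
tool_rot: [0.647, 0.763, 0.005, 0.011]
ft_force: [-0.5, -0.5, -2.3]
grip_width: 0.036
```

```bash
cat > edge.py <<'E'
from h import *
exec(open('st.py').read())
def edge(c):
    g=cv2.cvtColor(c['pixels'],cv2.COLOR_RGB2GRAY).astype(float); return g[160:215:1,308:316].mean(1).round().astype(int)
print(edge(load('w8'))); c=snap('wrist','w9.png'); print(edge(c))
s=snap('scene','s9.png')
for n in('s8','s9'):
    g=cv2.cvtColor(load(n)['pixels'],cv2.COLOR_RGB2GRAY); print(n,g[244:270,357])
E
python3 edge.py
```

```text
20.15 pos [0.5913 0.1178 0.3184] jaw 99.42 z [ 0.023 -0.006 -1.   ] F [-0.51 -0.53 -2.33] m [ 0.036  0.035 -0.016] w 0.036 q [ 0.01  0.38  1.36 -0.01  1.37 -1.72]
[ 98  98  98 100  99  99  99  98  98  97  97  98  97  97  98  99 100 100
 100 100  99  99  99  99  99 102 107 112 113 113 113 113 113 113 113 113
 113 113 112 112 113 113 114 116 118 120 121 127 133 136 136 136 138 140
 141]
[ 98  98  98  98  99  99  99  98  98  98  98  98  98  98  98  99 100 101
 100 100  99  99  99  98 100 101 106 111 113 113 113 112 113 113 113 113
 113 112 112 112 112 112 114 116 118 120 122 127 133 136 136 137 139 140
 142]
s8 [ 58  59  59  58  58  58  58  58  57  57  58  58  58  59  62  62  62  78
 111 106 105 106 110 109 105  98]
s9 [ 58  58  59  58  58  58  58  58  58  58  58  58  57  59  63  61  61  79
 111 105 104 106 110 109 105  98]
```

The picture is unchanged, so the stirrer is at rest about 5° from plumb at 4 N: that is the friction limit, and it fits the jar easily. Gripping firmly and moving over the jar.

Call:
{"method": "carry_out", "body": {
  "steps": [
    [[0, 0, 0], 0, 1],
    [[0, 0, 0], 0, 1],
    [[0, 0, 0], 0, 1],
    [[0, 0, 0], 0, 1]
  ],
  "squeeze": 15
}}

```text
time: 20.65
position: [0.5913, 0.1179, 0.3184]
tool_rot: [0.647, 0.763, 0.005, 0.011]
ft_force: [0.1, -0.0, -0.6]
grip_width: 0.036
```

Call:
{"method": "carry_out", "body": {
  "steps": [
    [[0, 0, 0], 0, 1],
    [[0, 0, 0], 0, 1],
    [[0, 0, 0], 0, 1],
    [[0, 0, 0], 0, 1],
    [[0, 0, 0], 0, 1],
    [[0, 0, 0], 0, 1]
  ],
  "squeeze": 45
}}

```text
time: 21.25
position: [0.5913, 0.1178, 0.3184]
tool_rot: [0.647, 0.763, 0.005, 0.011]
ft_force: [-0.1, 0.5, -0.7]
grip_width: 0.0354
```

Call:
{"method": "carry_out", "body": {
  "steps": [
    [[-0.2, 0.4, 0.5], 0, 1],
    [[-0.4, 0.9, 0], 0, 1],
    [[-0.7, 1.4, 0], 0, 1],
    [[-0.9, 1.9, 0], 0, 1],
    [[-1, 2, 0], 0, 1],
    [[-1, 2, 0], 0, 1],
    [[-1, 2, 0], 0, 1],
    [[-1, 2, 0], 0, 1],
    [[-1, 2, 0], 0, 1],
    [[-0.9, 1.9, 0], 0, 1]
  ]
}}

```text
time: 22.25
position: [0.5015, 0.2952, 0.3246]
tool_rot: [0.647, 0.763, 0.006, 0.009]
ft_force: [-0.2, 0.4, -1.9]
grip_width: 0.0351
```

```bash
python3 st.py
```

```text
22.25 pos [0.5015 0.2952 0.3246] jaw 99.42 z [ 0.022 -0.003 -1.   ] F [-0.23  0.42 -1.87] m [ 0.051  0.031 -0.003] w 0.0351 q [ 0.35  0.35  1.4  -0.01  1.37 -1.39]
```

Call:
{"method": "carry_out", "body": {
  "steps": [
    [[-0.6, 1.2, 0], 0, 1],
    [[-0.3, 0.7, 0], 0, 1],
    [[-0.1, 0.3, 0], 0, 1],
    [[0, 0, 0], 0, 1],
    [[0, 0, 0], 0, 1],
    [[0, 0, 0], 0, 1]
  ]
}}

```text
time: 22.85
position: [0.4881, 0.3212, 0.3248]
tool_rot: [0.645, 0.764, 0.006, 0.009]
ft_force: [0.4, 0.2, -1.6]
grip_width: 0.0353
```

```bash
cat > j.py <<'E'
from h import *
exec(open('st.py').read())
s=snap('scene','s10.png'); c=snap('wrist','w10.png')
for n in (s,c): print(np.round(proj(n,[.471,.334,.09])),np.round(proj(n,o['position']+[-.017,-.003,.018-.2])))
t=s['pixels'][100:400,380:640,::-1]; t=np.clip(t.astype(float)*1.5,0,255).astype('uint8')
cv2.imwrite('pics/c10.png',np.hstack([cv2.resize(t,(390,450)),cv2.resize(c['pixels'][80:330,190:420,::-1],(410,450))]))
E
python3 j.py
```

```text
22.85 pos [0.4881 0.3212 0.3248] jaw 99.7 z [ 0.022 -0.003 -1.   ] F [ 0.45  0.17 -1.57] m [ 0.023  0.022 -0.003] w 0.0353 q [ 0.4   0.35  1.39 -0.01  1.38 -1.34]
[495. 301.] [494. 276.]
[335. 183.] [321. 189.]
```

View pics/c10.png

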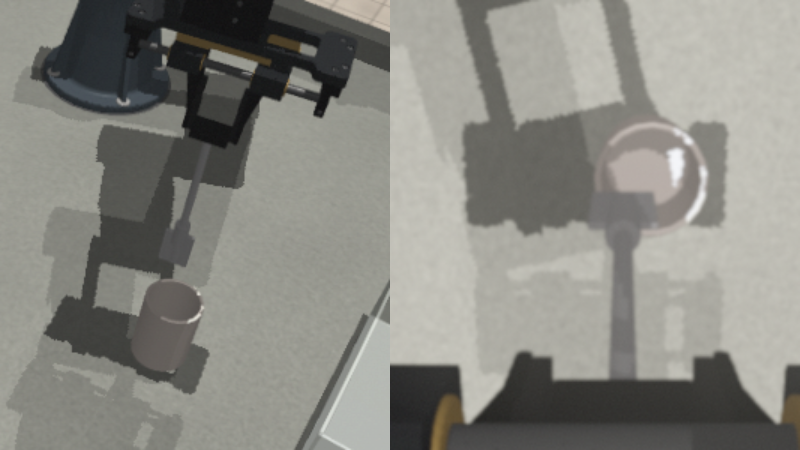

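The rim centre is at scene (496.7,301.3) and wrist (337,178). The paddle end is at scene (496.7,274.7) and wrist (320,187). I triangulate both.

Run:
```python
from tri import *
s=load('s10');c=load('w10')
print('rim',tri([(s,496.7,301.3),(c,337,178)]),onz(s,496.7,301.3,.09),onz(c,337,178,.09))
print('end',tri([(s,496.7,274.7),(c,320,187)]))
```

```text
rim (array([0.4656, 0.3348, 0.0859]), [0.0, 0.0]) [0.46937331 0.3356585  0.09      ] [0.46502672 0.33453659 0.09      ]
end (array([0.4682, 0.3193, 0.1452]), [0.0021, 0.0021])
```

Call:
{"method": "carry_out", "body": {
  "steps": [
    [[-0.2, 0.7, 0], 0, 1],
    [[-0.1, 0.5, 0], 0, 1],
    [[0, 0.2, 0], 0, 1],
    [[0, 0, 0], 0, 1],
    [[0, 0, 0], 0, 1]
  ]
}}

```text
time: 23.45
position: [0.4855, 0.3358, 0.3247]
tool_rot: [0.645, 0.764, 0.006, 0.009]
ft_force: [-0.5, 0.6, -0.6]
grip_width: 0.0353
```

```bash
python3 st.py
```

```text
23.45 pos [0.4855 0.3358 0.3247] jaw 99.6 z [ 0.022 -0.003 -1.   ] F [-0.52  0.56 -0.64] m [0.016 0.061 0.028] w 0.0353 q [ 0.42  0.36  1.38 -0.01  1.38 -1.31]
```

Call:
{"method": "carry_out", "body": {
  "steps": [
    [[0, 0, -0.5], 0, 1],
    [[0, 0, -1], 0, 1],
    [[0, 0, -1], 0, 1],
    [[0, 0, -1], 0, 1],
    [[0, 0, -1], 0, 1],
    [[0, 0, -1], 0, 1],
    [[0, 0, -0.5], 0, 1],
    [[0, 0, 0], 0, 1],
    [[0, 0, 0], 0, 1]
  ]
}}

```text
time: 24.35
position: [0.4844, 0.3349, 0.2573]
tool_rot: [0.646, 0.764, 0.004, 0.008]
ft_force: [-0.3, -0.4, -1.1]
grip_width: 0.0352
```

```bash
python3 st.py
```

```text
24.35 pos [0.4844 0.3349 0.2573] jaw 99.57 z [ 0.018 -0.005 -1.   ] F [-0.27 -0.41 -1.1 ] m [ 0.062 -0.007  0.015] w 0.0352 q [ 0.42  0.42  1.48 -0.01  1.23 -1.31]
```

Call:
{"method": "carry_out", "body": {
  "steps": [
    [[0, 0, -0.5], 0, 1],
    [[0, 0, -1], 0, 1],
    [[0, 0, -1], 0, 1],
    [[0, 0, -1], 0, 1],
    [[0, 0, -0.8], 0, 1],
    [[0, 0, -0.4], 0, 1],
    [[0, 0, -0.2], 0, 1],
    [[0, 0, 0], 0, 1],
    [[0, 0, 0], 0, 1]
  ]
}}

```text
time: 25.25
position: [0.4849, 0.3351, 0.2046]
tool_rot: [0.646, 0.764, 0.005, 0.009]
ft_force: [-0.5, 0.1, -1.7]
grip_width: 0.0354
```

```bash
python3 st.py
```

```text
25.25 pos [0.4849 0.3351 0.2046] jaw 99.58 z [ 0.02  -0.004 -1.   ] F [-0.55  0.11 -1.66] m [ 0.041 -0.027 -0.025] w 0.0354 q [ 0.42  0.48  1.54 -0.01  1.11 -1.31]
```

Call:
{"method": "carry_out", "body": {
  "steps": [
    [[0, 0, -0.5], 0, 1],
    [[0, 0, -0.4], 0, 1],
    [[0, 0, -0.2], 0, 1],
    [[0, 0, 0], 0, 1],
    [[0, 0, 0], 0, 1]
  ]
}}

```text
time: 25.75
position: [0.4855, 0.3354, 0.1936]
tool_rot: [0.646, 0.764, 0.006, 0.009]
ft_force: [0.5, -0.0, -1.6]
grip_width: 0.0351
```

Call:
{"method": "carry_out", "body": {
  "steps": [
    [[0, 0, -0.3], 0, 1],
    [[0, 0, 0], 0, 1],
    [[0, 0, 0], 0, 1]
  ]
}}

```text
time: 26.05
position: [0.4857, 0.3355, 0.1906]
tool_rot: [0.646, 0.764, 0.006, 0.009]
ft_force: [0.4, -0.5, -1.9]
grip_width: 0.0352
```

Call:
{"method": "carry_out", "body": {
  "steps": [
    [[0, 0, -0.2], 0, 1],
    [[0, 0, 0], 0, 1],
    [[0, 0, 0], 0, 1]
  ]
}}

```text
time: 26.35
position: [0.4858, 0.3356, 0.1886]
tool_rot: [0.646, 0.764, 0.006, 0.01]
ft_force: [0.2, -0.2, -2.2]
grip_width: 0.0353
```

Call:
{"method": "carry_out", "body": {
  "steps": [
    [[0, 0, -0.2], 0, 1],
    [[0, 0, 0], 0, 1],
    [[0, 0, 0], 0, 1]
  ]
}}

```text
time: 26.65
position: [0.4859, 0.3356, 0.1864]
tool_rot: [0.646, 0.764, 0.006, 0.01]
ft_force: [-0.1, -0.4, -1.7]
grip_width: 0.0351
```

Still no floor contact (Fz ≈ −1.9 N, the stirrer's own weight). Continuing.

Call:
{"method": "carry_out", "body": {
  "steps": [
    [[0, 0, -0.2], 0, 1],
    [[0, 0, 0], 0, 1],
    [[0, 0, 0], 0, 1]
  ]
}}

```text
time: 26.95
position: [0.4876, 0.3361, 0.186]
tool_rot: [0.645, 0.764, 0.008, 0.011]
ft_force: [0.2, 0.5, -1.1]
grip_width: 0.0351
```

Call:
{"method": "carry_out", "body": {
  "steps": [
    [[0, 0, -0.2], 0, 1],
    [[0, 0, 0], 0, 1],
    [[0, 0, 0], 0, 1]
  ]
}}

```text
time: 27.25
position: [0.4896, 0.3367, 0.1859]
tool_rot: [0.645, 0.764, 0.011, 0.012]
ft_force: [0.6, 0.3, 0.5]
grip_width: 0.0351
```

```bash
python3 st.py
```

```text
27.25 pos [0.4896 0.3367 0.1859] jaw 99.59 z [ 0.032  0.001 -0.999] F [0.57 0.34 0.5 ] m [0.021 0.04  0.02 ] w 0.0351 q [ 0.42  0.5   1.56 -0.01  1.06 -1.31]
```

Floor contact: z stops at 0.186 and Fz rises from −1.9 to +0.5 N, which puts the end at z ≈ 0.005–0.006 as it should be. I ease, then open.

Call:
{"method": "carry_out", "body": {
  "steps": [
    [[0, 0, 0], 0, 1],
    [[0, 0, 0], 0, 1],
    [[0, 0, 0], 0, 1]
  ],
  "squeeze": 10
}}

```text
time: 27.55
position: [0.4896, 0.3369, 0.1859]
tool_rot: [0.645, 0.764, 0.011, 0.012]
ft_force: [0.4, 0.1, 1.3]
grip_width: 0.0357
```

Call:
{"method": "carry_out", "body": {
  "steps": [
    [[0, 0, 0], 0, 0.4],
    [[0, 0, 0], 0, 0.3],
    [[0, 0, 0], 0, 0.1],
    [[0, 0, 0], 0, 0],
    [[0, 0, 0], 0, 0],
    [[0, 0, 0], 0, 0],
    [[0, 0, 0], 0, 0],
    [[0, 0, 0], 0, 0],
    [[0, 0, 0], 0, 0],
    [[0, 0, 0], 0, 0]
  ]
}}

```text
time: 28.55
position: [0.4886, 0.3366, 0.1849]
tool_rot: [0.645, 0.764, 0.01, 0.011]
ft_force: [-0.3, -0.9, -0.7]
grip_width: 0.0869
```

Call:
{"method": "carry_out", "body": {
  "steps": [
    [[0, 0, 0.5], 0, 0],
    [[0, 0, 1], 0, 0],
    [[0, 0, 2], 0, 0],
    [[0, 0, 3], 0, 0],
    [[0, 0, 3], 0, 0],
    [[0, 0, 3], 0, 0],
    [[0, 0, 2], 0, 0],
    [[0, 0, 1], 0, 0],
    [[0, 0, 0], 0, 0],
    [[0, 0, 0], 0, 0]
  ]
}}

```text
time: 29.55
position: [0.4872, 0.336, 0.3514]
tool_rot: [0.645, 0.764, 0.011, 0.012]
ft_force: [-0.7, -0.4, -0.5]
grip_width: 0.0869
```

```bash
python3 st.py
python3 - <<'E'
from h import *
s=snap('scene','s11.png'); c=snap('wrist','w11.png'); t=snap('top','t11.png')
f=lambda i:np.clip(i.astype(float)*1.4,0,255).astype('uint8')
cv2.imwrite('pics/c11.png',np.hstack([cv2.resize(f(s['pixels'][80:400,240:640,::-1]),(400,320)),cv2.resize(c['pixels'][:,:,::-1],(400,320))]))
E
```

```text
29.55 pos [0.4872 0.336  0.3514] jaw 99.59 z [ 0.033  0.001 -0.999] F [-0.69 -0.39 -0.54] m [0.082 0.089 0.024] w 0.0869 q [ 0.42  0.34  1.34 -0.01  1.43 -1.31]
```

View pics/c11.png

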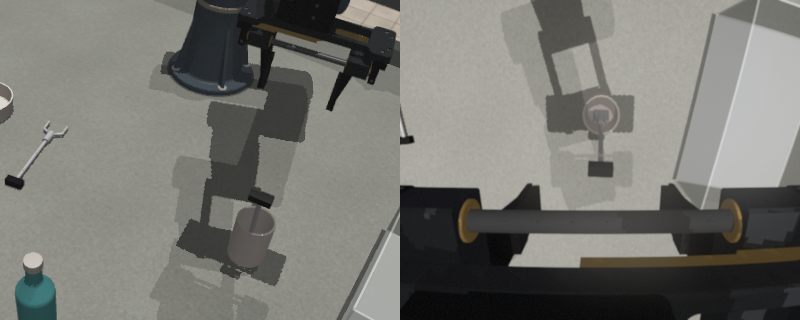

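The stirrer stands in the jar (bar at crop (260,198), jar (252,235)) with its shaft leaning on the rim. The gripper is well above and the fork is where it was. Last check for stillness, then hand in.

Call:
{"method": "carry_out", "body": {
  "steps": [
    [[0, 0, 0], 0, 0],
    [[0, 0, 0], 0, 0],
    [[0, 0, 0], 0, 0],
    [[0, 0, 0], 0, 0],
    [[0, 0, 0], 0, 0]
  ]
}}

```text
time: 30.2
position: [0.4857, 0.3352, 0.3466]
tool_rot: [0.645, 0.764, 0.007, 0.01]
ft_force: [0.1, -0.3, -0.4]
grip_width: 0.0874
```

Run:
```python
from h import *
a=load('s11')['pixels'].astype(int); c=snap('scene','s12.png'); b=c['pixels'].astype(int); f=load('scene1')['pixels'].astype(int)
print('stirrer+jar change',np.abs(a-b)[262:355,465:525].mean(),'fork change',np.abs(f-b)[198:272,242:300].mean())
print(robot.hand_in(), robot.get_obs()['time'])
```

```text
stirrer+jar change 0.8925328554360813 fork change 6.9842342342342345
the job is handed in; nothing more can be done
the job is handed in; nothing more can be done
```

The paddle stirrer is standing in the tall white jar, its paddle on the floor and its shaft leaning on the rim. I handed the job in at about 30 s. I picked it up by the ends of its cross bar, lifted it clear, eased the grip from 40 to 4 N in steps, gripped it firmly again and lowered it until it touched the jar floor before letting go. The contact force rose from −1.9 to +0.5 N at the height expected for the floor.

**Last checks:** the stirrer and jar looked still between the last two pictures (mean change about 0.9 grey levels). The gripper was open and well clear.

**What failed or disagreed:**
- **First grasp missed:** the fingers closed above the bar without touching it. In the pictures the fingertips stood about 30 mm higher than `robot.tip_extent` implies. I lowered further by camera and force, and the second grasp held.
- **Not quite plumb:** at 4 N the stirrer came to rest about 5° off plumb. Easing to 4 N a second time did not change that, so I carried on, as it still fitted the jar.
- **Forked stirrer's check unclear:** its image region changed by about 7 grey levels from the start, which I did not trace. The arm's pose and shadow changed between those pictures. By eye it lay where it was, and the arm never went to it.

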